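# Seat the chutney jar on the push-to-run mixer grinder and hold it down

### The arm

A 6-joint arm with a two-finger parallel gripper is mounted at the origin on the work surface. World frame = base frame: x ahead of the robot, y to its left, z up, the work surface at z = 0. Lengths are in m, angles in rad, forces in N, time in s.
With the tool pointing down it reaches from about 0.275 to 0.75 m from the base axis. Payload 10.2 kg.
Tool frame: the origin (TCP) lies at the very end of the fingers, on their centre line; the grasp point (between the pads) lies 19 mm behind it; z points along the fingers, y is the line along which they close (so a half turn about z gives the same grasp; the last joint's range is limited). The gripper opens to 88 mm and grips with 3 to 60 N. Pads are 18 mm wide; open, the fingers measure 123 mm over their backs; the gripper's body (75 mm by 187 mm) begins 45 mm behind the grasp point.
Start: joints at [1.019, 0.313, 1.498, -0, 1.331, -0.223], TCP at [0.17, 0.497, 0.239] pointing down, gripper open.
Joint ranges: [-2.94, 2.94], [-0.97, 2.17], [0.19, 2.56], [-1.23, 4.37], [0.02, 3.11], [-2.88, 2.88]. Speed limits (rad/s): [2.39, 2.39, 3.01, 3.14, 3.14, 3.14].

### API

Orientations are given as a unit quaternion [w, x, y, z].
In Python, from rig import ctrl gives the robot as it stands. The module is installed in compiled form; this text tells all that it offers.
- The arm moves only by the tool apply_moves, never from a script. Its argument "plan" is a list of rows, each an object of numbers: "x", "y", "z": the shift along the world's x, y, z in m; "roll": the turn about the world's z in degrees. A call has 1 to 5 rows; each row is the pose to reach, as a shift and turn from the pose commanded when the call began; what a row does not reach only later rows make up. A row lasts 1/12 s, in which the tool goes at most 41.7 mm and 7.16 degrees, less where a joint would pass 70% of its speed; a pose out of reach is approached as far as the arm can. A call with a gripper value outside its range is refused whole. "grip" is the opening, from -1 (shut) to 1 (fully open), set as the call begins (left out, the last holds). The fingers move at their own pace and stop on an object; "force" is the grip in N (left out, the last holds). Time passes only in rows, so rows that repeat a pose let the fingers close. It gives the time, the measured TCP pose, the force, the opening and the grip force at its end, in the units of the state.
- ctrl.get_state(): the state, without advancing time (a new reading comes with each control period).
- ctrl.snapshot(name): name is "scene" or "top"; returns the picture (480x640x3 uint8, red, green, blue); there is no depth.
- ctrl.camera_model(name): a dict with "vfov" (degrees; the focal length in pixels is half the picture's height over the tangent of half this angle, whatever the lens; pixels are square), "cx", "cy" (the principal point, pixels), "D" ([k1, k2, p1, p2, k3] as OpenCV has them; the pictures are not rectified), "extrinsics" (4x4, takes a point from world to camera coordinates). Camera axes: x right, y up, looking along -z (the intrinsics and any distortion apply to the point x, -y, -z); pixel columns grow to the right and rows downward; lengths in m; the calibration is good to about 2 mm. A picture is of the moment at which its call begins. camera_model takes no time and is no camera call.
- ctrl.hand_in(): hands the job in; it is judged then, once.
The state is a dict: "t": time; "joint_positions": joint angles; "joint_vel": joint speeds; "joint_efforts": joint torques, N m; "ee_pos": TCP position; "tcp_rot": TCP orientation; "force": force on the tool from outside, world axes, zero at the start; "ft_torque": the same for the moment, N m; "gripper_width": opening from 0.0 (shut) to 1.0 (fully open); "grasp_force": force on a finger pad.
Only numpy, scipy, OpenCV 4.12 (cv2) and the standard library are available. Lean on these libraries where they do the work, as an engineer would, in place of code of your own. Each camera call takes 0.05 s, during which the arm holds its last target. There are 200 camera calls.

### The job

Get the mixer grinder running for chutney: first move the speed slide on its front deck to medium, the middle one of the three ribs beside the track (the dot is off). Then carry the steel chutney jar upright to the round seat, turn it until its drive drops over the teeth of the coupler, slide it home and push it down against the sprung plate as far as it goes, without forcing it. The grinder runs only while the jar is pressed, so finish still holding it down with the fingers, and leave the other things on the counter alone.

Things in the scene. Friction and masses are not known exactly. Their poses are not given: they have to be found in the camera images.
- mixer: Compact off-white mixer grinder base, fixed. Origin on the counter under the axis of its round seat; x from its front (control deck) to its back, y to the left of somebody at its front, z up. Housing 198 mm long (x -128 to +70 mm), 150 mm wide, deck 85 mm high; on it a round tower, 116 mm diameter, rises to 125 mm and holds the seat: a round well 87 mm wide, 26 mm deep
- seat (a point): centre of the seat's mouth, level with the tower's rim, 125 mm over the counter; axes as the mixer. Measured down from here, the underside of the jar's foot lies about 8 mm down while the drive teeth stand on one another, 16 mm down when meshed and resting on the sprung plate, 24 mm down with the plate pressed to its stop
- coupler_top (a point): centre of the top of the black drive coupler in the middle of the seat, 4 mm below the rim; z up, x along one of its four teeth (90 degrees apart, 8.6 mm wide, top edges rounded, reaching to 20 mm radius). On the motor shaft: it stands at any angle and is stiff to turn (0.1 N m). The jar meshes when its side handle points along any one of the four teeth, within about 8 degrees
- plate (a joint): travel of the sprung grey plate at the bottom of the seat, which the foot of the jar pushes down; 0 m = up, 0.008 m = pressed to its stop. It takes about 9.5 N to start and 15 N at the stop, in which the weight of the jar (4 to 6.5 N) counts
- speed_tab (a point): centre of the black tab of the speed slide on the front deck; 22 mm (mixer x) by 14 mm (mixer y, in which it slides) by 16 mm high, its underside 1.5 mm over the deck, its centre 94.5 mm over the counter and 85 mm in front of the seat's axis; axes as the mixer. About 1.5 N moves it and it stays where it is left
- speed (a joint): position of the speed slide; 0 m = off (the dot, left end), growing towards the mixer's right (its -y): 0.020 m = low (shortest rib), 0.040 m = medium (middle rib), 0.060 m = high (longest rib, right end)
- jar_grip (a point): centre of the grip bar on the lid of the jar, 134 mm over the underside of the jar; x along the bar and towards the jar's side handle, z up. The bar is 60 mm long (x), 22 mm wide (y) and runs from the lid's top at 117 mm to 150 mm over the jar's underside. The lid, bar and handle are firmly part of the jar
- jar: steel chutney jar, black foot, lid and side handle, 0.4 to 0.65 kg, 150 mm high. Origin at the centre of the foot's underside, x to the handle, z up. Foot 84 mm wide, lower edge rounded; vessel 92, lid 98 mm; the handle reaches 85 mm from the axis, 43 to 103 mm up. In the hollow foot four inward teeth, 8.6 mm wide, lower faces 4 mm up; the gaps between them lie along the jar's x and y
- jar_foot (a point): centre of the underside of the jar's foot; same axes as the jar
- spice_box: red plastic spice box with a shut flip-top lid, 132 by 92 by 64 mm, loose; leave alone
- tumbler: steel tumbler, 72 mm in diameter at the rim, 95 mm high, loose; leave alone
- lighter: blue plastic push-button gas lighter with a steel tube, 255 mm long, 26 mm wide, 24 mm high, lying along its x, loose; leave alone
- turner: flat stainless steel turner, 330 mm long along its x, blade 78 mm wide, lying flat, 11 mm high, loose; leave alone
Things that resemble listed ones, but are neither listed nor needed, are in the scene too. Leave any yellow look-alike of the jar alone.

How it is judged:
On the way, in this order (a step that is already met when the one before it is completed fails the run):
1. the speed slide stands at medium (value of joint speed between 0.034 and 0.046 m), for 0.3 s.
2. the jar has dropped over the coupler, its teeth meshed (z of jar_foot in the frame of seat below -0.0135 m and horizontal distance between jar_foot and seat below 0.004 m), for 0.1 s.
At the end, for the whole second after the job is handed in: Speed slide within 6 mm of medium; jar upright (0.06 rad), within 4 mm of the seat's axis, meshed, its foot at least 20 mm below the rim and the sprung plate pressed by more than 5 of its 8 mm; the fingers still press on the jar through the last second (all of step 1 and value of joint plate above 0.005 m and z of jar_foot in the frame of seat below -0.02 m and horizontal distance between jar_foot and seat below 0.004 m and angle between jar's own z axis and vertical below 0.06 rad and contact force between the fingers and jar above 2 N); the arm keeps its last pose, push and grip.
It fails at once if the jar is forced: pressed on the mixer with more than 60 N (contact force between jar and mixer above 60 N).
It fails at once if the jar is tipped over by more than 0.5 rad (angle between jar's own z axis and vertical above 0.5 rad).
It fails at once if the spice box, tumbler, lighter or turner is moved by more than 30 mm (distance of any of spice_box, tumbler, lighter, turner from where it was at the start of the episode above 0.03 m).
It also fails if it takes over 56 s, if anything falls off the work surface, if the arm or the gripper's body presses on something with over 40 N, if the wrist force passes 120 N, or if a joint passes its speed limit or range.

## Working session

There is one attempt and no reset: what is moved stays moved. The work goes in short steps, Python scripts to look and compute and a tool call to move; the robot and the scene stay as the last step left them, time stands still between calls to the robot, and variables do not carry over. Pictures are saved under pics/ and viewed, at most 10 in all, crops included, and the job is handed in when it is done.

Besides the shell and the picture viewer there is one more tool, called after "Request:" by a JSON object that holds its "name" and its "arguments", one argument or row to a line. apply_moves: Moves the arm, as the interface text tells. Its arguments: {"type":"object","properties":{"plan":{"type":"array"},"grip":{"type":"number"},"force":{"type":"number"}},"required":["plan"]}

```bash
mkdir -p pics
cat > h.py <<'E'
import numpy as np, cv2
from rig import ctrl
def cam(n):
    m=ctrl.camera_model(n); f=240/np.tan(np.radians(m["vfov"])/2)
    K=np.array([[f,0,m["cx"]],[0,f,m["cy"]],[0,0,1.]]); E=np.array(m["extrinsics"])
    return K,np.array(m["D"],float),np.diag([1,-1,-1.])@E[:3,:3],np.diag([1,-1,-1.])@E[:3,3]
def proj(n,P):
    K,D,R,t=cam(n); return cv2.projectPoints(np.atleast_2d(np.array(P,float)),cv2.Rodrigues(R)[0],t,K,D)[0][:,0]
def ray(n,uv,z):
    K,D,R,t=cam(n); q=cv2.undistortPoints(np.array(uv,float).reshape(-1,1,2),K,D)[:,0]
    d=np.c_[q,np.ones(len(q))]@R; c=-R.T@t
    return c+d*((z-c[2])/d[:,2])[:,None]
def snap(n,f,box=None,s=1):
    p=ctrl.snapshot(n)
    if box: p=p[box[1]:box[3],box[0]:box[2]]
    cv2.imwrite("pics/"+f,cv2.resize(p[:,:,::-1],None,fx=s,fy=s,interpolation=cv2.INTER_CUBIC))
    return p
E
python3 - <<'E'
from h import *
for n in("scene","top"):
    snap(n,n+"0.png");K,D,R,t=cam(n);print(n,K[0,0],D,-R.T@t)
print(ctrl.get_state())
E
```

```text
scene 462.393602365118 [-0.08024771  0.          0.          0.          0.        ] [1.24386203 0.79251705 0.83072462]
top 523.1582358119992 [-0.00639166  0.          0.          0.          0.        ] [ 0.35513116 -0.00986666  1.47468766]
{'t': 0.1, 'joint_positions': array([ 1.01862031e+00,  3.13360377e-01,  1.49833482e+00,  9.08442931e-06,
        1.33098866e+00, -2.23415235e-01]), 'joint_vel': array([-0.00211728, -0.00192508, -0.00209456, -0.0021475 ,  0.00084114,
       -0.00077007]), 'joint_efforts': array([ 4.41339813e-03, -4.02816117e+01, -2.52643275e+01,  6.96229027e-02,
        3.42790817e-02, -9.31241584e-05]), 'ee_pos': array([0.16941117, 0.49669384, 0.23824542]), 'tcp_rot': array([-2.10402907e-04,  1.63642150e-01,  9.86519614e-01, -5.03420472e-04]), 'force': array([-0.64927221, -0.08862809, -0.79752943]), 'ft_torque': array([ 0.02928821,  0.03597731, -0.01397568]), 'grasp_force': 0.0, 'gripper_width': 1.0029707470551528}
```

View pics/scene0.png

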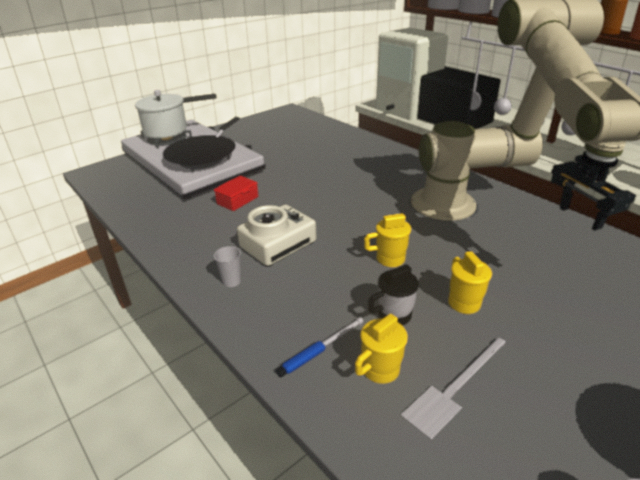

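View pics/top0.png

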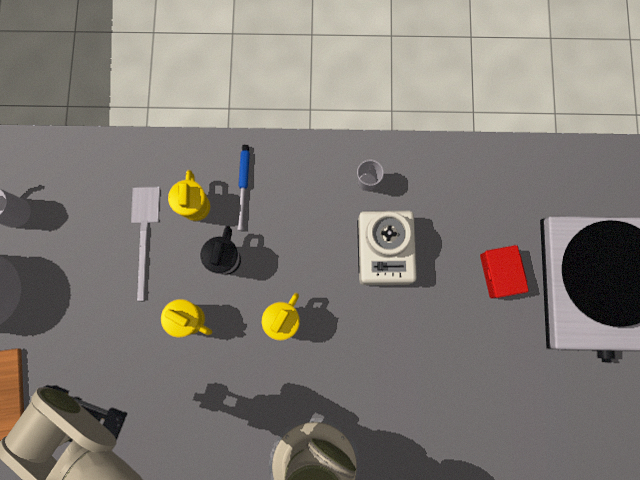

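The scene view shows the steel jar with a black lid at about (398,295), the mixer at (277,233), and yellow jars at (392,242), (469,284) and (383,350). In the top view the steel and black jar is at (220,256), with yellow look-alikes at (187,198), (183,318) and (281,320). Only the first fits "steel, black lid", so I'll confirm it in an enlarged crop together with the mixer.

Run:
```python
from h import *
p=ctrl.snapshot("top")[:,:,::-1]
a=p[205:290,185:255];b=p[205:290,350:425]
cv2.imwrite("pics/c1.png",cv2.resize(np.hstack([a,b]),None,fx=5.5,fy=5.5,interpolation=cv2.INTER_CUBIC))
```

```text
(no output)
```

View pics/c1.png

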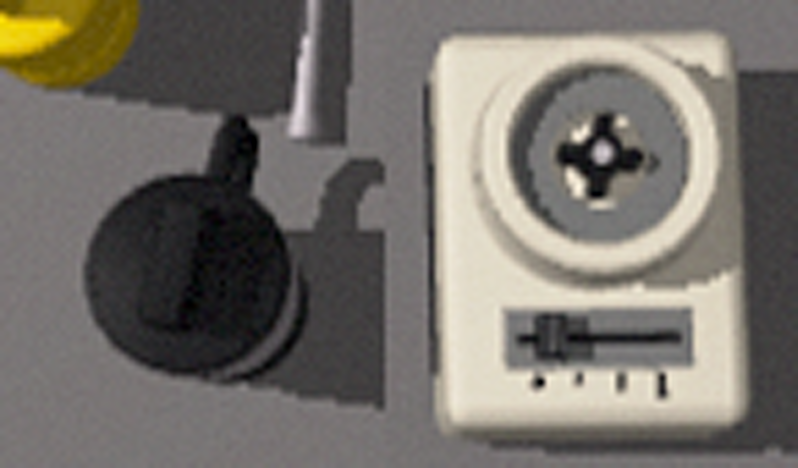

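The crop confirms the steel jar with black lid and bar, its handle up and to the right (tip at crop (240,118)). The mixer faces the robot, tab near the dot (crop (553,337)), and the cross-shaped coupler is at (603,155). Next I'll measure by model fitting.

```bash
cat > fit.py <<'E'
from h import *
from scipy.optimize import minimize
from scipy.ndimage import map_coordinates
th=np.linspace(0,2*np.pi,180,endpoint=False)
def circ(x,y,z,r): return np.c_[x+r*np.cos(th),y+r*np.sin(th),0*th+z]
G={}
for n in("top","scene"):
    im=np.mean([ctrl.snapshot(n).astype(float) for _ in range(3)],0); G[n]=im
def samp(n,P,ch=None):
    uv=proj(n,P); im=G[n].mean(2) if ch is None else ch
    return map_coordinates(im,[uv[:,1],uv[:,0]],order=1,mode="nearest")
def ring(n,x,y,z,r,d=.003): return samp(n,circ(x,y,z,r+d))-samp(n,circ(x,y,z,r-d))
def best(f,x0,step):
    x0=np.array(x0,float); sim=np.vstack([x0]+[x0+np.eye(len(x0))[i]*step[i] for i in range(len(x0))])
    return min((minimize(f,s,method="Nelder-Mead",options=dict(initial_simplex=sim-s0+s)) for s0 in[x0] for s in[x0,x0+step,x0-step]),key=lambda r:r.fun)
E
cat > m.py <<'E'
from fit import *
uv=lambda X,Y:(350+(X-385)/5.5,205+Y/5.5)
c=ray("top",[uv(603,153)],.125)[0]; print("seat0",c)
f=lambda p:-sum(ring(n,p[0],p[1],.125,.0435).clip(-60,60).mean() for n in("top",))
r=best(f,c[:2],[.004,.004]);print("well top",r.x,r.fun); s=r.x
fs=lambda p:-ring("scene",p[0],p[1],.125,.0435).clip(-60,60).mean()
r2=best(fs,s,[.004,.004]);print("well scene",r2.x,r2.fun)
co=ray("top",[uv(*q) for q in[(437,35),(440,425),(733,35),(745,425)]],.085);print("deck",co)
# deck yaw fit: rectangle outline, outside darker/inside bright
def rect(yaw,d,s=s):
    x0,x1,h=-.128-d,.070+d,.075+d;k=np.linspace(.1,.9,60)
    P=np.r_[np.c_[x0+0*k,-h+2*h*k],np.c_[x0+(x1-x0)*k,h+0*k],np.c_[x0+(x1-x0)*k,-h+0*k]]
    C,S=np.cos(yaw),np.sin(yaw);P=P@np.array([[C,S],[-S,C]])+s
    return np.c_[P,0*P[:,0]+.083]
ys=np.radians(np.arange(-12,12,.5));v=[(samp("top",rect(y,-.004))-samp("top",rect(y,.004))).mean() for y in ys]
i=np.argmax(v);yaw=ys[i];print("yaw deg",np.degrees(yaw),np.round(v[max(0,i-3):i+4],1))
# coupler phase
a=np.radians(np.arange(0,360,1));rr=np.linspace(.012,.019,8)
P=np.array([[s[0]+q*np.cos(t),s[1]+q*np.sin(t),.121] for t in a for q in rr])
g=samp("top",P).reshape(360,8).mean(1);z=(-(g)*np.exp(4j*a)).sum();print("coupler phase deg",np.degrees(np.angle(z))/4,"mod90",abs(z)/360)
# tab & ribs
C,S=np.cos(yaw),np.sin(yaw);R=np.array([[C,-S],[S,C]])
print("track row, mixer frame, tab px:",(ray("top",[uv(553,337)],.1025)[0][:2]-s)@R)
print("ribs",[(ray("top",[uv(*q)],.085)[0][:2]-s)@R for q in[(538,381),(578,380),(620,382),(661,385)]])
# jar
w=lambda X,Y:(185+X/5.5,205+Y/5.5)
j=ray("top",[w(188,275)],.117)[0]
fj=lambda p:-ring("top",p[0],p[1],.115,.049).clip(-60,60).mean()
r=best(fj,j[:2],[.004,.004]);print("jar",j[:2],r.x,r.fun)
h=ray("top",[w(240,125)],.10)[0]; d=h[:2]-r.x;print("handle r,ang",np.hypot(*d),np.degrees(np.arctan2(d[1],d[0])))
b=ray("top",[w(195,205),w(165,325)],.15);print("bar",b,b.mean(0))
E
python3 m.py
```

```text
seat0 [ 0.61500453 -0.18814972  0.125     ]
well top [ 0.61550453 -0.18689972] -60.0
well scene [ 0.61836555 -0.1820513 ] -37.914415679459694
deck [[ 0.68074766 -0.11165549  0.085     ]
 [ 0.48744685 -0.11401098  0.085     ]
 [ 0.6831228  -0.25793075  0.085     ]
 [ 0.48989967 -0.26153186  0.085     ]]
yaw deg 0.5 [81.2 84.8 88.3 91.4 89.7 86.9 83.9]
coupler phase deg -3.811703506358587 mod90 31.401634487634297
track row, mixer frame, tab px: [-0.08628507  0.02091438]
ribs [array([-0.10564247,  0.02638909]), array([-0.10500245,  0.00698751]), array([-0.10581743, -0.01336459]), array([-0.10712343, -0.03321863])]
jar [0.54998657 0.25825338] [0.55162338 0.26033809] -53.03439628169793
handle r,ang 0.07784322282860101 -15.384641773422288
bar [[0.57836285 0.25000165 0.15      ]
 [0.52161397 0.26134042 0.15      ]] [0.54998841 0.25567104 0.15      ]
```

```bash
cat > m2.py <<'E'
from fit import *
s0=[.6155,-.187]
for n in("top","scene"):
  for r,sg in((.0435,1),(.058,-1)):
    f=lambda p:-sg*np.clip(sg*ring(n,p[0],p[1],.125,r,.0025),0,90).mean()*sg
    q=best(f,s0,[.003,.003]);print(n,r,q.x,q.fun)
j0=[.5510,.2590]
for n in("top","scene"):
    for z in(.117,):
        f=lambda p:-np.clip(ring(n,p[0],p[1],z,.049,.0025),-20,90).mean()
        q=best(f,j0,[.003,.003]);print("lid",n,q.x,q.fun)
def draw(n,box,s):
    im=cv2.resize(np.ascontiguousarray(G[n].astype(np.uint8)[box[1]:box[3],box[0]:box[2],::-1]),None,fx=s,fy=s,interpolation=cv2.INTER_CUBIC)
    for P in(circ(*s0,.125,.0435),circ(*s0,.125,.058),circ(*j0,.117,.049),circ(*s0,.121,.020)):
        for u,v in proj(n,P):
            cv2.circle(im,(int((u+.5-box[0])*s),int((v+.5-box[1])*s)),0,(0,255,0),-1)
    return im
a=draw("scene",(230,195,330,270),4);b=draw("scene",(365,255,430,330),4);c=draw("top",(355,205,425,280),4);d=draw("top",(190,215,255,290),4)
o=np.zeros((600,700,3),np.uint8)
for im,x,y in((a,0,0),(b,410,0),(c,0,300),(d,410,300)): o[y:y+im.shape[0],x:x+im.shape[1]]=im
cv2.imwrite("pics/ov.png",o)
E
python3 m2.py
```

```text
top 0.0435 [ 0.61621335 -0.18549995] -83.4983500346459
top 0.058 [ 0.61746037 -0.18448885] -50.1338338494072
scene 0.0435 [ 0.61830645 -0.18277948] -33.315289580787244
scene 0.058 [ 0.61914591 -0.18206898] -35.06517972834413
lid top [0.55166374 0.2598734 ] -61.83241150486308
lid scene [0.56083254 0.26725686] -30.541861281636375
```

View pics/ov.png

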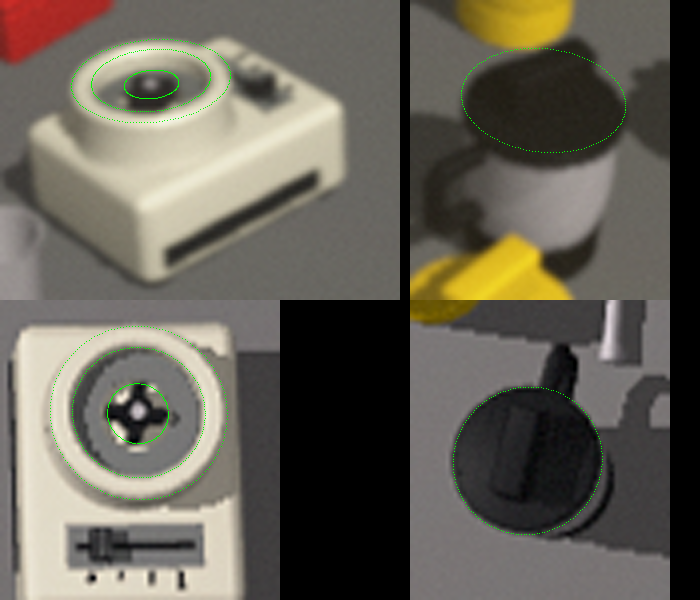

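The fits agree: seat ≈ (0.617, −0.184), jar axis ≈ (0.5515, 0.260), tab ≈ (0.532, −0.166), medium rib at y ≈ −0.200. The deck size and rib spacing match the given values. I'll move to the speed tab first.

Request:
{"name": "apply_moves", "arguments": {
  "plan": [
    {"x": 0.018, "y": -0.033, "roll": 1},
    {"x": 0.036, "y": -0.066, "roll": 2},
    {"x": 0.054, "y": -0.099, "roll": 3},
    {"x": 0.072, "y": -0.132, "roll": 4},
    {"x": 0.09, "y": -0.165, "roll": 5}
  ],
  "grip": 0.14
}}

```text
validation failed for argument at $.pl...
```

Request:
{"name": "apply_moves", "arguments": {
  "plan": [
    {"x": 0.018, "y": -0.033, "roll": 1},
    {"x": 0.036, "y": -0.066, "roll": 2},
    {"x": 0.054, "y": -0.099, "roll": 3},
    {"x": 0.072, "y": -0.132, "roll": 4},
    {"x": 0.09, "y": -0.165, "roll": 5}
  ]
}}

```text
validation failed for argument at $.pl...
```

Request:
{"name": "apply_moves", "arguments": {
  "plan": [
    {"x": 0.018, "y": -0.033, "roll": 1},
    {"x": 0.036, "y": -0.066, "roll": 2},
    {"x": 0.054, "y": -0.099, "roll": 3},
    {"x": 0.072, "y": -0.132, "roll": 4},
    {"x": 0.09, "y": -0.165, "roll": 5}
  ]
}}

```text
validation failed for argument at $.pl...
```

Request:
{"name": "apply_moves", "arguments": {
  "plan": [
    {"x": 0.018, "y": -0.033, "roll": 1},
    {"x": 0.036, "y": -0.066, "roll": 2},
    {"x": 0.054, "y": -0.099, "roll": 3},
    {"x": 0.072, "y": -0.132, "roll": 4},
    {"x": 0.092, "y": -0.168, "roll": 4.3}
  ]
}}

```text
validation failed for argument at $.pl...
```

Request:
{"name": "apply_moves", "arguments": {
  "plan": [
    {"z": -0.03},
    {"z": -0.06},
    {"z": -0.09},
    {"z": -0.11},
    {"z": -0.11}
  ]
}}

```text
validation failed for argument at $.pl...
```

Request:
{"name": "apply_moves", "arguments": {
  "plan": [
    {"x": 0.018, "y": -0.033, "z": 0.0, "roll": 1.0},
    {"x": 0.036, "y": -0.066, "z": 0.0, "roll": 2.0},
    {"x": 0.054, "y": -0.099, "z": 0.0, "roll": 3.0},
    {"x": 0.072, "y": -0.132, "z": 0.0, "roll": 4.0},
    {"x": 0.09, "y": -0.165, "z": 0.0, "roll": 5.0}
  ],
  "grip": 0.14
}}

```text
t: 1.17
ee_pos: [0.2599, 0.3304, 0.2388]
tcp_rot: [0.0, 0.12, 0.993, 0.0]
force: [0.7, 0.4, 0.8]
gripper_width: 0.646
grasp_force: 0.0
```

Request:
{"name": "apply_moves", "arguments": {
  "plan": [
    {"x": 0.018, "y": -0.033, "z": 0.0, "roll": 1.0},
    {"x": 0.036, "y": -0.066, "z": 0.0, "roll": 2.0},
    {"x": 0.054, "y": -0.099, "z": 0.0, "roll": 3.0},
    {"x": 0.072, "y": -0.132, "z": 0.0, "roll": 4.0},
    {"x": 0.09, "y": -0.165, "z": 0.0, "roll": 5.0}
  ]
}}

```text
t: 1.58
ee_pos: [0.35, 0.1652, 0.239]
tcp_rot: [0.0, 0.077, 0.997, 0.0]
force: [0.7, 0.6, -0.0]
gripper_width: 0.572
grasp_force: 0.0
```

Request:
{"name": "apply_moves", "arguments": {
  "plan": [
    {"x": 0.018, "y": -0.033, "z": 0.0, "roll": 1.0},
    {"x": 0.036, "y": -0.066, "z": 0.0, "roll": 2.0},
    {"x": 0.054, "y": -0.099, "z": 0.0, "roll": 3.0},
    {"x": 0.072, "y": -0.132, "z": 0.0, "roll": 4.0},
    {"x": 0.09, "y": -0.165, "z": 0.0, "roll": 5.0}
  ]
}}

```text
t: 2.0
ee_pos: [0.4401, -0.0001, 0.2389]
tcp_rot: [0.0, 0.033, 0.999, -0.0]
force: [-0.5, 0.3, 0.4]
gripper_width: 0.569
grasp_force: 0.0
```

Request:
{"name": "apply_moves", "arguments": {
  "plan": [
    {"x": 0.018, "y": -0.033, "z": 0.0, "roll": 1.0},
    {"x": 0.036, "y": -0.066, "z": 0.0, "roll": 2.0},
    {"x": 0.054, "y": -0.099, "z": 0.0, "roll": 3.0},
    {"x": 0.072, "y": -0.132, "z": 0.0, "roll": 4.0},
    {"x": 0.092, "y": -0.168, "z": 0.0, "roll": 4.3}
  ]
}}

```text
t: 2.42
ee_pos: [0.532, -0.1676, 0.2388]
tcp_rot: [0.0, -0.005, 1.0, 0.0]
force: [0.2, 0.8, -0.3]
gripper_width: 0.572
grasp_force: 0.0
```

Request:
{"name": "apply_moves", "arguments": {
  "plan": [
    {"x": 0.0, "y": 0.0, "z": -0.03, "roll": 0.0},
    {"x": 0.0, "y": 0.0, "z": -0.06, "roll": 0.0},
    {"x": 0.0, "y": 0.0, "z": -0.09, "roll": 0.0},
    {"x": 0.0, "y": 0.0, "z": -0.11, "roll": 0.0},
    {"x": 0.0, "y": 0.0, "z": -0.11, "roll": 0.0}
  ]
}}

```text
t: 2.83
ee_pos: [0.5298, -0.1653, 0.1248]
tcp_rot: [-0.003, -0.004, 1.0, 0.002]
force: [-0.7, -0.1, -1.3]
gripper_width: 0.574
grasp_force: 0.0
```

Request:
{"name": "apply_moves", "arguments": {
  "plan": [
    {"x": 0.0, "y": 0.0, "z": -0.013, "roll": 0.0},
    {"x": 0.0, "y": 0.0, "z": -0.026, "roll": 0.0},
    {"x": 0.0, "y": 0.0, "z": -0.038, "roll": 0.0},
    {"x": 0.0, "y": 0.0, "z": -0.038, "roll": 0.0}
  ]
}}

```text
t: 3.17
ee_pos: [0.5312, -0.1659, 0.0902]
tcp_rot: [-0.001, -0.004, 1.0, 0.0]
force: [-1.1, 0.4, -0.3]
gripper_width: 0.575
grasp_force: 0.0
```

Request:
{"name": "apply_moves", "arguments": {
  "plan": [
    {"x": 0.0, "y": 0.0, "z": 0.0, "roll": 0.0},
    {"x": 0.0, "y": 0.0, "z": 0.0, "roll": 0.0},
    {"x": 0.0, "y": 0.0, "z": 0.0, "roll": 0.0},
    {"x": 0.0, "y": 0.0, "z": 0.0, "roll": 0.0},
    {"x": 0.0, "y": 0.0, "z": 0.0, "roll": 0.0}
  ],
  "grip": -1.0,
  "force": 10.0
}}

```text
t: 3.58
ee_pos: [0.5318, -0.1662, 0.0913]
tcp_rot: [0.0, -0.004, 1.0, -0.0]
force: [-0.0, -0.2, 0.3]
gripper_width: 0.216
grasp_force: 0.0
```

Request:
{"name": "apply_moves", "arguments": {
  "plan": [
    {"x": 0.0, "y": 0.0, "z": 0.0, "roll": 0.0},
    {"x": 0.0, "y": 0.0, "z": 0.0, "roll": 0.0},
    {"x": 0.0, "y": 0.0, "z": 0.0, "roll": 0.0},
    {"x": 0.0, "y": 0.0, "z": 0.0, "roll": 0.0},
    {"x": 0.0, "y": 0.0, "z": 0.0, "roll": 0.0}
  ]
}}

```text
t: 4.0
ee_pos: [0.5317, -0.1662, 0.0911]
tcp_rot: [0.0, -0.004, 1.0, -0.0]
force: [-1.9, 1.0, 4.7]
gripper_width: 0.158
grasp_force: 10.0
```

Request:
{"name": "apply_moves", "arguments": {
  "plan": [
    {"x": 0.0, "y": -0.007, "z": 0.0, "roll": 0.0},
    {"x": 0.0, "y": -0.014, "z": 0.0, "roll": 0.0},
    {"x": 0.0, "y": -0.021, "z": 0.0, "roll": 0.0},
    {"x": 0.0, "y": -0.028, "z": 0.0, "roll": 0.0},
    {"x": 0.0, "y": -0.035, "z": 0.0, "roll": 0.0}
  ]
}}

```text
t: 4.42
ee_pos: [0.5327, -0.2021, 0.0911]
tcp_rot: [0.002, -0.004, 1.0, -0.0]
force: [8.1, 2.1, 3.4]
gripper_width: 0.155
grasp_force: 10.0
```

Request:
{"name": "apply_moves", "arguments": {
  "plan": [
    {"x": 0.0, "y": 0.0, "z": 0.0, "roll": 0.0},
    {"x": 0.0, "y": 0.0, "z": 0.0, "roll": 0.0},
    {"x": 0.0, "y": 0.0, "z": 0.0, "roll": 0.0},
    {"x": 0.0, "y": 0.0, "z": 0.0, "roll": 0.0},
    {"x": 0.0, "y": 0.0, "z": 0.0, "roll": 0.0}
  ],
  "grip": -0.3
}}

```text
t: 4.83
ee_pos: [0.5313, -0.2009, 0.0905]
tcp_rot: [-0.0, -0.004, 1.0, 0.0]
force: [-0.3, 0.5, -0.6]
gripper_width: 0.349
grasp_force: 0.0
```

Request:
{"name": "apply_moves", "arguments": {
  "plan": [
    {"x": 0.0, "y": 0.0, "z": 0.03, "roll": 0.0},
    {"x": 0.0, "y": 0.0, "z": 0.07, "roll": 0.0},
    {"x": -0.02, "y": 0.03, "z": 0.11, "roll": 0.0},
    {"x": -0.03, "y": 0.07, "z": 0.15, "roll": 0.0},
    {"x": -0.04, "y": 0.11, "z": 0.15, "roll": 0.0}
  ]
}}

```text
t: 5.25
ee_pos: [0.4972, -0.112, 0.2374]
tcp_rot: [0.002, -0.003, 1.0, -0.001]
force: [1.5, 1.2, 0.7]
gripper_width: 0.35
grasp_force: 0.0
```

Request:
{"name": "apply_moves", "arguments": {
  "plan": [
    {"x": 0.01, "y": 0.04, "z": 0.0, "roll": -2.0},
    {"x": 0.02, "y": 0.08, "z": 0.0, "roll": -4.0},
    {"x": 0.03, "y": 0.12, "z": 0.0, "roll": -6.0},
    {"x": 0.04, "y": 0.16, "z": 0.0, "roll": -9.0},
    {"x": 0.05, "y": 0.2, "z": 0.0, "roll": -12.0}
  ]
}}

```text
t: 5.67
ee_pos: [0.5469, 0.0907, 0.234]
tcp_rot: [-0.0, 0.102, 0.995, -0.0]
force: [-0.3, -1.5, -0.6]
gripper_width: 0.353
grasp_force: 0.0
```

Run:
```python
from h import *
p=ctrl.snapshot("top")[:,:,::-1]
cv2.imwrite("pics/c2.png",cv2.resize(p[200:295,350:425],None,fx=6,fy=6,interpolation=cv2.INTER_CUBIC))
```

```text
(no output)
```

View pics/c2.png

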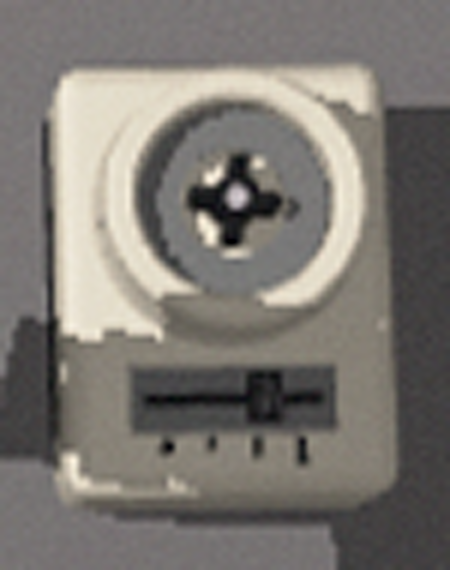

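The tab now stands at crop (265,397), over the middle rib at (258,449) once parallax is allowed for, which puts it at medium. The coupler teeth sit at about −3°. Next is the jar.

Request:
{"name": "apply_moves", "arguments": {
  "plan": [
    {"x": 0.002, "y": 0.04, "z": 0.0, "roll": 0.0},
    {"x": 0.005, "y": 0.08, "z": 0.0, "roll": 0.0},
    {"x": 0.008, "y": 0.12, "z": 0.0, "roll": 0.0},
    {"x": 0.0095, "y": 0.151, "z": 0.0, "roll": 0.0},
    {"x": 0.0095, "y": 0.151, "z": 0.0, "roll": 0.0}
  ],
  "grip": 0.36
}}

```text
t: 6.13
ee_pos: [0.5556, 0.2444, 0.2334]
tcp_rot: [-0.0, 0.098, 0.995, 0.0]
force: [0.0, 1.0, -0.7]
gripper_width: 0.675
grasp_force: 0.0
```

Request:
{"name": "apply_moves", "arguments": {
  "plan": [
    {"x": 0.0, "y": 0.0, "z": -0.02, "roll": 0.0},
    {"x": 0.0, "y": 0.0, "z": -0.04, "roll": 0.0},
    {"x": 0.0, "y": 0.0, "z": -0.06, "roll": 0.0},
    {"x": 0.0, "y": 0.0, "z": -0.07, "roll": 0.0},
    {"x": 0.0, "y": 0.0, "z": -0.07, "roll": 0.0}
  ]
}}

```text
t: 6.55
ee_pos: [0.5556, 0.239, 0.1617]
tcp_rot: [-0.002, 0.101, 0.995, -0.001]
force: [0.9, 0.2, 0.1]
gripper_width: 0.675
grasp_force: 0.0
```

Run:
```python
from h import *
p=ctrl.snapshot("scene");t=ctrl.snapshot("top")
a=cv2.resize(p[210:340,330:460,::-1],None,fx=3,fy=3,interpolation=cv2.INTER_CUBIC)
b=cv2.resize(t[190:320,170:300,::-1],None,fx=3,fy=3,interpolation=cv2.INTER_CUBIC)
cv2.imwrite("pics/c3.png",np.hstack([a,b]));s=ctrl.get_state();print(s["ee_pos"],s["gripper_width"])
```

```text
[0.55681945 0.23931144 0.16467556] 0.6801067279567476
```

View pics/c3.png

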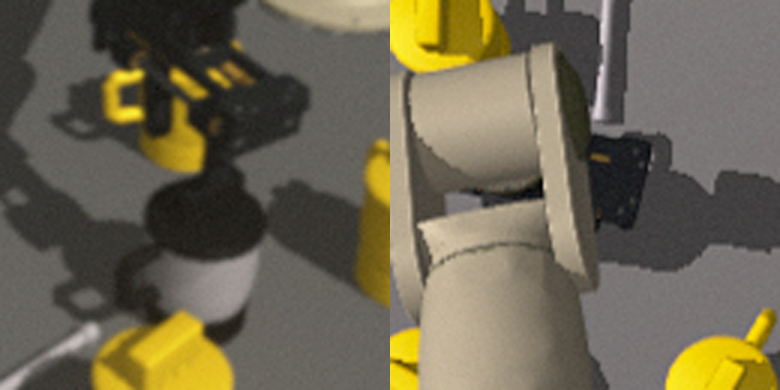

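The view shows the gripper above and short of the jar, whose bar is at left-crop (215,180). The measured y of 0.239 against 0.260 agrees: a clipped row caused it. I'll correct that, then descend.

Request:
{"name": "apply_moves", "arguments": {
  "plan": [
    {"x": -0.003, "y": 0.011, "z": 0.01, "roll": 0.0},
    {"x": -0.005, "y": 0.021, "z": 0.01, "roll": 0.0},
    {"x": -0.005, "y": 0.021, "z": 0.01, "roll": 0.0},
    {"x": -0.005, "y": 0.021, "z": 0.01, "roll": 0.0},
    {"x": -0.005, "y": 0.021, "z": 0.01, "roll": 0.0}
  ]
}}

```text
t: 7.07
ee_pos: [0.5514, 0.2607, 0.1741]
tcp_rot: [0.0, 0.1, 0.995, -0.0]
force: [-0.1, -0.3, -0.7]
gripper_width: 0.679
grasp_force: 0.0
```

Request:
{"name": "apply_moves", "arguments": {
  "plan": [
    {"x": 0.0, "y": 0.0, "z": -0.013, "roll": 0.0},
    {"x": 0.0, "y": 0.0, "z": -0.026, "roll": 0.0},
    {"x": 0.0, "y": 0.0, "z": -0.039, "roll": 0.0},
    {"x": 0.0, "y": 0.0, "z": -0.051, "roll": 0.0},
    {"x": 0.0, "y": 0.0, "z": -0.051, "roll": 0.0}
  ]
}}

```text
t: 7.48
ee_pos: [0.5505, 0.2599, 0.1205]
tcp_rot: [-0.002, 0.101, 0.995, -0.001]
force: [-0.1, -0.5, -0.5]
gripper_width: 0.683
grasp_force: 0.0
```

Request:
{"name": "apply_moves", "arguments": {
  "plan": [
    {"x": 0.0, "y": 0.0, "z": 0.0, "roll": 0.0},
    {"x": 0.0, "y": 0.0, "z": 0.0, "roll": 0.0},
    {"x": 0.0, "y": 0.0, "z": 0.0, "roll": 0.0},
    {"x": 0.0, "y": 0.0, "z": 0.0, "roll": 0.0},
    {"x": 0.0, "y": 0.0, "z": 0.0, "roll": 0.0}
  ],
  "grip": -1.0,
  "force": 30.0
}}

```text
t: 7.9
ee_pos: [0.5517, 0.2606, 0.1235]
tcp_rot: [0.0, 0.101, 0.995, 0.0]
force: [0.2, 0.0, -0.2]
gripper_width: 0.324
grasp_force: 0.0
```

Request:
{"name": "apply_moves", "arguments": {
  "plan": [
    {"x": 0.0, "y": 0.0, "z": 0.0, "roll": 0.0},
    {"x": 0.0, "y": 0.0, "z": 0.0, "roll": 0.0},
    {"x": 0.0, "y": 0.0, "z": 0.0, "roll": 0.0},
    {"x": 0.0, "y": 0.0, "z": 0.0, "roll": 0.0}
  ]
}}

```text
t: 8.23
ee_pos: [0.5517, 0.2606, 0.1232]
tcp_rot: [0.0, 0.101, 0.995, 0.0]
force: [-0.2, 0.4, 2.0]
gripper_width: 0.249
grasp_force: 30.0
```

Request:
{"name": "apply_moves", "arguments": {
  "plan": [
    {"x": 0.0, "y": 0.0, "z": 0.02, "roll": 0.0},
    {"x": 0.0, "y": 0.0, "z": 0.05, "roll": 0.0},
    {"x": 0.0, "y": 0.0, "z": 0.085, "roll": 0.0},
    {"x": 0.0, "y": 0.0, "z": 0.12, "roll": 0.0},
    {"x": 0.0, "y": 0.0, "z": 0.15, "roll": 0.0}
  ],
  "force": 45.0
}}

```text
t: 8.65
ee_pos: [0.5511, 0.2604, 0.2744]
tcp_rot: [-0.0, 0.101, 0.995, -0.0]
force: [-0.0, 0.6, -4.8]
gripper_width: 0.248
grasp_force: 45.0
```

Request:
{"name": "apply_moves", "arguments": {
  "plan": [
    {"x": 0.005, "y": -0.02, "z": 0.015, "roll": 1.0},
    {"x": 0.01, "y": -0.05, "z": 0.015, "roll": 2.0},
    {"x": 0.015, "y": -0.08, "z": 0.015, "roll": 3.0},
    {"x": 0.02, "y": -0.115, "z": 0.015, "roll": 4.0},
    {"x": 0.025, "y": -0.15, "z": 0.015, "roll": 5.0}
  ]
}}

```text
t: 9.07
ee_pos: [0.5761, 0.1092, 0.2868]
tcp_rot: [-0.001, 0.056, 0.998, -0.0]
force: [0.9, 0.5, -5.4]
gripper_width: 0.241
grasp_force: 45.0
```

Request:
{"name": "apply_moves", "arguments": {
  "plan": [
    {"x": 0.005, "y": -0.035, "z": 0.0, "roll": 1.0},
    {"x": 0.01, "y": -0.07, "z": 0.0, "roll": 2.0},
    {"x": 0.015, "y": -0.105, "z": 0.0, "roll": 3.0},
    {"x": 0.02, "y": -0.14, "z": 0.0, "roll": 3.5},
    {"x": 0.025, "y": -0.175, "z": 0.0, "roll": 3.5}
  ]
}}

```text
t: 9.48
ee_pos: [0.6011, -0.0662, 0.2869]
tcp_rot: [-0.001, 0.026, 1.0, 0.0]
force: [0.5, 0.7, -5.0]
gripper_width: 0.244
grasp_force: 45.0
```

Request:
{"name": "apply_moves", "arguments": {
  "plan": [
    {"x": 0.004, "y": -0.03, "z": 0.0, "roll": 0.0},
    {"x": 0.008, "y": -0.06, "z": 0.0, "roll": 0.0},
    {"x": 0.011, "y": -0.085, "z": 0.0, "roll": 0.0},
    {"x": 0.014, "y": -0.105, "z": 0.0, "roll": 0.0},
    {"x": 0.016, "y": -0.12, "z": 0.0, "roll": 0.0}
  ]
}}

```text
t: 9.9
ee_pos: [0.6172, -0.1864, 0.2864]
tcp_rot: [-0.001, 0.027, 1.0, 0.0]
force: [-0.1, -0.1, -5.1]
gripper_width: 0.245
grasp_force: 45.0
```

Request:
{"name": "apply_moves", "arguments": {
  "plan": [
    {"x": 0.0, "y": 0.0, "z": -0.02, "roll": 0.0},
    {"x": 0.0, "y": 0.0, "z": -0.02, "roll": 0.0},
    {"x": 0.0, "y": 0.0, "z": -0.02, "roll": 0.0},
    {"x": 0.0, "y": 0.0, "z": -0.02, "roll": 0.0},
    {"x": 0.0, "y": 0.0, "z": -0.02, "roll": 0.0}
  ]
}}

```text
t: 10.32
ee_pos: [0.6178, -0.1839, 0.269]
tcp_rot: [0.001, 0.026, 1.0, -0.0]
force: [0.4, -0.6, -5.2]
gripper_width: 0.243
grasp_force: 45.0
```

Run:
```python
from h import *
p=ctrl.snapshot("scene");t=ctrl.snapshot("top")
a=cv2.resize(p[120:280,210:340,::-1],None,fx=3.6,fy=3.6,interpolation=cv2.INTER_CUBIC)
cv2.imwrite("pics/c4.png",a);cv2.imwrite("pics/full4.png",p[:,:,::-1]);cv2.imwrite("pics/top4.png",t[:,:,::-1])
s=ctrl.get_state();print(s["ee_pos"],s["tcp_rot"],s["force"],s["ft_torque"],s["gripper_width"])
```

```text
[ 0.61771107 -0.18406089  0.2687788 ] [ 5.15196851e-04  2.61655729e-02  9.99657458e-01 -2.53187880e-04] [-0.03502454  0.15638292 -4.12301264] [ 0.04476941  0.02440952 -0.017861  ] 0.24718125493870116
```

View pics/c4.png

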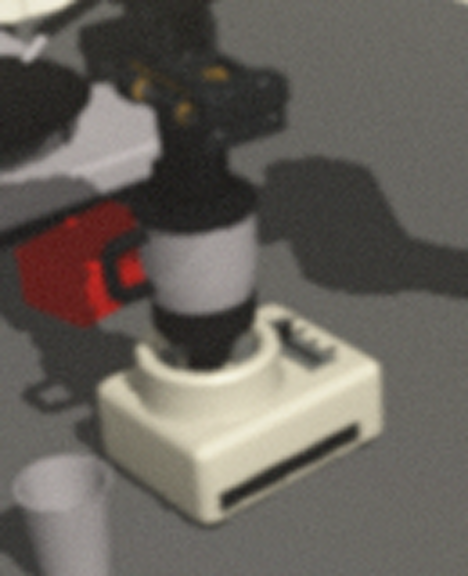

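The jar hangs upright about 20 mm over the seat, foot at crop (205,320) over the rim at (207,355). I'll compare its silhouette with the seat in the same camera.

```bash
cat > m3.py <<'E'
from fit import *
s=ctrl.get_state()["ee_pos"]; zb=s[2]-.1232
im=G["scene"].mean(2)
# silhouette of vertical cylinder: compare observed left/right edges with model at heights
K,D,R,t=cam("scene");c=-R.T@t
def edges(r,z,x,y):
    return proj("scene",circ(x,y,z,r))
for r,h in((.046,.060),(.046,.075),(.046,.09)):
    P=edges(r,zb+h,s[0],s[1]);l,rt=P[P[:,0].argmin()],P[P[:,0].argmax()]
    for p,nm in((l,"L"),(rt,"R")):
        xs=np.arange(p[0]-6,p[0]+6,.1);g=map_coordinates(im,[0*xs+p[1],xs],order=1);d=np.gradient(np.convolve(g,np.ones(10)/10,"same"))
        d[:10]=d[-10:]=0;k=np.abs(d).argmax();print(nm,p,"obs",xs[k]-p[0],"g",d[k]*10)
# rim of tower, lateral in scene with seat guess
x,y=.6173,-.1842
P=edges(.058,.119,x,y)
for p,nm in((P[P[:,0].argmin()],"L"),(P[P[:,0].argmax()],"R")):
    xs=np.arange(p[0]-6,p[0]+6,.1);g=map_coordinates(im,[0*xs+p[1],xs],order=1);d=np.gradient(np.convolve(g,np.ones(10)/10,"same"))
    d[:10]=d[-10:]=0;k=np.abs(d).argmax();print("rim",nm,p,"obs",xs[k]-p[0],"g",d[k]*10)
# front (near-camera) arc: vertical offset of vessel/foot boundary and rim front outer edge
vd=(c[:2]-s[:2])/np.hypot(*(c[:2]-s[:2]));print("view dir to cam",vd,"px/m",proj("scene",[[*s[:2],.2]])-proj("scene",[[s[0]+vd[0]*.01,s[1]+vd[1]*.01,.2]]))
p=proj("scene",[[*(s[:2]+vd*.046),zb+.04]])[0];ys=np.arange(p[1]-14,p[1]+14,1);print("vessel base",p,np.round(map_coordinates(im,[ys,0*ys+p[0]],order=1)).astype(int))
p=proj("scene",[[x+vd[0]*.0435,y+vd[1]*.0435,.125]])[0];ys=np.arange(p[1]-10,p[1]+10,1);print("well front",p,np.round(map_coordinates(im,[ys,0*ys+p[0]],order=1)).astype(int))
E
python3 m3.py
```

```text
L [248.49505485 192.20008215] obs -0.9000000000002899 g 7.757748152827588
R [281.12859948 190.16780215] obs -1.4999999999989768 g -12.60924279984934
L [247.92417016 187.48746303] obs 2.6999999999995055 g 15.109630214660186
R [280.77027249 185.18474058] obs -0.19999999999868123 g -26.218653563810577
L [247.34706273 182.71441658] obs 3.199999999999477 g 4.203841198334253
R [280.40804011 180.41366309] obs -2.899999999999295 g 21.021300249416015
rim L [247.64445427 218.40434924] obs -0.10000000000033538 g 43.27655491997085
rim R [287.32058542 215.85360661] obs 0.20000000000140972 g -42.24958266569459
view dir to cam [0.53970503 0.84185419] px/m [[-0.16774281 -1.69980255]]
vessel base [266.24520621 205.18147228] [154 154 152 152 151 151 151 151 150 150 146 146 144 141 134 113  73  44
  36  37  37  38  38  39  38  37  37  36]
well front [268.12994078 222.9417172 ] [ 37  37  39  39  37  34  36  37  39  69 134 200 227 222 201 191 191 192
 193 194]
```

Request:
{"name": "apply_moves", "arguments": {
  "plan": [
    {"x": 0.0, "y": 0.0, "z": -0.006, "roll": 0.0},
    {"x": 0.0, "y": 0.0, "z": -0.012, "roll": 0.0},
    {"x": 0.0, "y": 0.0, "z": -0.016, "roll": 0.0},
    {"x": 0.0, "y": 0.0, "z": -0.019, "roll": 0.0},
    {"x": 0.0, "y": 0.0, "z": -0.019, "roll": 0.0}
  ]
}}

```text
t: 11.13
ee_pos: [0.6173, -0.1844, 0.2478]
tcp_rot: [-0.001, 0.027, 1.0, 0.0]
force: [0.2, 0.9, -5.1]
gripper_width: 0.246
grasp_force: 45.0
```

Request:
{"name": "apply_moves", "arguments": {
  "plan": [
    {"x": 0.0, "y": 0.0, "z": -0.001, "roll": 0.0},
    {"x": 0.0, "y": 0.0, "z": -0.002, "roll": 0.0},
    {"x": 0.0, "y": 0.0, "z": -0.003, "roll": 0.0},
    {"x": 0.0, "y": 0.0, "z": -0.004, "roll": 0.0}
  ]
}}

```text
t: 11.47
ee_pos: [0.6176, -0.1848, 0.2455]
tcp_rot: [0.0, 0.027, 1.0, -0.001]
force: [-0.4, -1.0, -2.2]
gripper_width: 0.248
grasp_force: 45.0
```

Request:
{"name": "apply_moves", "arguments": {
  "plan": [
    {"x": 0.0, "y": 0.0, "z": -0.001, "roll": 0.0},
    {"x": 0.0, "y": 0.0, "z": -0.002, "roll": 0.0},
    {"x": 0.0, "y": 0.0, "z": -0.003, "roll": 0.0},
    {"x": 0.0, "y": 0.0, "z": -0.003, "roll": 0.0}
  ]
}}

```text
t: 11.8
ee_pos: [0.6174, -0.1849, 0.2418]
tcp_rot: [-0.0, 0.027, 1.0, -0.0]
force: [-0.9, -2.4, -4.0]
gripper_width: 0.25
grasp_force: 45.1
```

The foot has entered the well. A −y side force says it is slightly off to +y, so I'll ease it over and continue down.

Request:
{"name": "apply_moves", "arguments": {
  "plan": [
    {"x": 0.0, "y": -0.001, "z": 0.0, "roll": 0.0},
    {"x": 0.0, "y": -0.001, "z": -0.001, "roll": 0.0},
    {"x": 0.0, "y": -0.001, "z": -0.002, "roll": 0.0},
    {"x": 0.0, "y": -0.001, "z": -0.002, "roll": 0.0}
  ]
}}

```text
t: 12.13
ee_pos: [0.6175, -0.1854, 0.2396]
tcp_rot: [-0.0, 0.026, 1.0, 0.0]
force: [-0.4, -1.3, -4.9]
gripper_width: 0.243
grasp_force: 45.0
```

Request:
{"name": "apply_moves", "arguments": {
  "plan": [
    {"x": 0.0, "y": 0.0, "z": -0.001, "roll": 0.0},
    {"x": 0.0, "y": 0.0, "z": -0.002, "roll": 0.0},
    {"x": 0.0, "y": 0.0, "z": -0.002, "roll": 0.0}
  ]
}}

```text
t: 12.38
ee_pos: [0.6175, -0.1854, 0.2377]
tcp_rot: [-0.0, 0.026, 1.0, 0.0]
force: [-1.4, -3.1, -4.8]
gripper_width: 0.244
grasp_force: 45.0
```

Below the tooth-on-tooth height with no upward force, so it is meshing at this angle.

Request:
{"name": "apply_moves", "arguments": {
  "plan": [
    {"x": -0.0005, "y": -0.001, "z": 0.0, "roll": 0.0},
    {"x": -0.0005, "y": -0.001, "z": -0.001, "roll": 0.0},
    {"x": -0.0005, "y": -0.001, "z": -0.002, "roll": 0.0},
    {"x": -0.0005, "y": -0.001, "z": -0.003, "roll": 0.0},
    {"x": -0.0005, "y": -0.001, "z": -0.003, "roll": 0.0}
  ]
}}

```text
t: 12.8
ee_pos: [0.617, -0.1862, 0.2345]
tcp_rot: [-0.0, 0.026, 1.0, 0.0]
force: [-0.2, -0.5, -4.6]
gripper_width: 0.246
grasp_force: 45.0
```

Request:
{"name": "apply_moves", "arguments": {
  "plan": [
    {"x": 0.0, "y": 0.0, "z": -0.001, "roll": 0.0},
    {"x": 0.0, "y": 0.0, "z": -0.002, "roll": 0.0},
    {"x": 0.0, "y": 0.0, "z": -0.003, "roll": 0.0},
    {"x": 0.0, "y": 0.0, "z": -0.003, "roll": 0.0},
    {"x": 0.0, "y": 0.0, "z": -0.003, "roll": 0.0}
  ]
}}

```text
t: 13.22
ee_pos: [0.6171, -0.1865, 0.2323]
tcp_rot: [0.0, 0.026, 1.0, -0.0]
force: [-0.2, 0.0, -1.4]
gripper_width: 0.25
grasp_force: 45.0
```

Request:
{"name": "apply_moves", "arguments": {
  "plan": [
    {"x": 0.0, "y": 0.0, "z": -0.001, "roll": 0.0},
    {"x": 0.0, "y": 0.0, "z": -0.002, "roll": 0.0},
    {"x": 0.0, "y": 0.0, "z": -0.003, "roll": 0.0},
    {"x": 0.0, "y": 0.0, "z": -0.004, "roll": 0.0},
    {"x": 0.0, "y": 0.0, "z": -0.004, "roll": 0.0}
  ]
}}

```text
t: 13.63
ee_pos: [0.6173, -0.1865, 0.2289]
tcp_rot: [0.001, 0.026, 1.0, -0.0]
force: [-0.4, 1.4, 6.8]
gripper_width: 0.246
grasp_force: 45.0
```

Request:
{"name": "apply_moves", "arguments": {
  "plan": [
    {"x": 0.0, "y": 0.0, "z": -0.001, "roll": 0.0},
    {"x": 0.0, "y": 0.0, "z": -0.002, "roll": 0.0},
    {"x": 0.0, "y": 0.0, "z": -0.003, "roll": 0.0},
    {"x": 0.0, "y": 0.0, "z": -0.003, "roll": 0.0},
    {"x": 0.0, "y": 0.0, "z": -0.003, "roll": 0.0}
  ]
}}

```text
t: 14.05
ee_pos: [0.6174, -0.1865, 0.2264]
tcp_rot: [0.001, 0.026, 1.0, -0.0]
force: [-1.7, 1.7, 7.6]
gripper_width: 0.252
grasp_force: 45.0
```

Request:
{"name": "apply_moves", "arguments": {
  "plan": [
    {"x": 0.0, "y": 0.0, "z": -0.001, "roll": 0.0},
    {"x": 0.0, "y": 0.0, "z": -0.002, "roll": 0.0},
    {"x": 0.0, "y": 0.0, "z": -0.002, "roll": 0.0},
    {"x": 0.0, "y": 0.0, "z": -0.002, "roll": 0.0}
  ]
}}

```text
t: 14.38
ee_pos: [0.6174, -0.1866, 0.2247]
tcp_rot: [0.001, 0.026, 1.0, -0.001]
force: [-2.0, 1.3, 9.7]
gripper_width: 0.247
grasp_force: 45.0
```

Request:
{"name": "apply_moves", "arguments": {
  "plan": [
    {"x": 0.0, "y": 0.0, "z": -0.001, "roll": 0.0},
    {"x": 0.0, "y": 0.0, "z": -0.001, "roll": 0.0},
    {"x": 0.0, "y": 0.0, "z": -0.001, "roll": 0.0},
    {"x": 0.0, "y": 0.0, "z": -0.001, "roll": 0.0}
  ]
}}

```text
t: 14.72
ee_pos: [0.6175, -0.1866, 0.2241]
tcp_rot: [0.002, 0.026, 1.0, -0.001]
force: [-2.0, 2.8, 11.8]
gripper_width: 0.245
grasp_force: 45.0
```

Request:
{"name": "apply_moves", "arguments": {
  "plan": [
    {"x": 0.0, "y": 0.0, "z": -0.0005, "roll": 0.0},
    {"x": 0.0, "y": 0.0, "z": -0.0005, "roll": 0.0},
    {"x": 0.0, "y": 0.0, "z": -0.0005, "roll": 0.0},
    {"x": 0.0, "y": 0.0, "z": -0.0005, "roll": 0.0}
  ]
}}

```text
t: 15.05
ee_pos: [0.6176, -0.1866, 0.2241]
tcp_rot: [0.002, 0.026, 1.0, -0.001]
force: [-2.1, 2.5, 13.2]
gripper_width: 0.25
grasp_force: 45.0
```

Run:
```python
from h import *
snap("scene","c5.png",(210,120,340,280),3.6);s=ctrl.get_state();print(s["ee_pos"],s["force"])
```

```text
[ 0.61755921 -0.18655694  0.22406027] [-3.19439808  2.32216831 12.71494322]
```

View pics/c5.png

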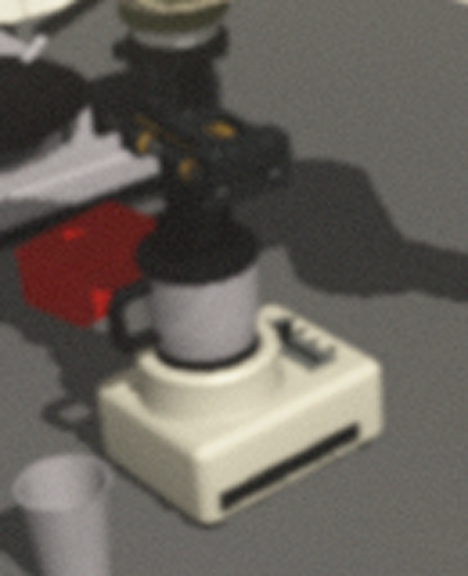

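The jar sits upright in the seat with its foot sunk at crop (208,355). It has reached the stop: z no longer changes and the upward force is about 13 N. The tab at (300,345) is unchanged, so I'm handing in.

```bash
python3 -c "
from rig import ctrl
print(ctrl.hand_in())"
```

```text
the job is handed in; nothing more can be done
None
```

The job is handed in: the speed slide is at medium and the jar is meshed with the coupler, pressed to the plate's stop with about 13 N and still held by the fingers; the hand-in returned no verdict.

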